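# Pack a spring-pin test nest with its spacer and hold the module flush

## Robot

A 6-joint arm with a two-finger parallel gripper is mounted at the origin on a cart in front of the work surface, level with it; the furniture and walls round the work are solid. World frame = base frame: x ahead of the robot, y to its left, z up, the work surface at z = 0. Lengths are in mm, angles in rad, forces in N, time in s.
With the tool pointing down it reaches from about 275 to 1000 mm from the base axis. Payload 8.4 kg.
Tool frame: the origin (TCP) lies at the very end of the fingers, on their centre line; the grasp point (between the pads) lies 19 mm behind it; z points along the fingers, x is the direction in which the jaws open and shut, and the axes are right-handed (so a half turn about z gives the same grasp; the last joint's range is limited). The gripper opens to 85 mm and grips with 20 to 120 N. Pads are 22 mm wide; open, the fingers measure 114 mm over their backs; the gripper's body (76 mm by 85 mm) begins 54 mm behind the grasp point. The pads swing forward as they close: fully open they stand 13 mm farther back than shut.
Start: joints at [-1.289, 0.353, 1.633, -0, 1.155, -0.002], TCP at [175.002, -600.002, 231.281] pointing down, gripper open.
Joint ranges: [-2.63, 2.63], [-0.92, 2.1], [0.06, 2.66], [-1.3, 4.44], [0, 2.69], [-3.02, 3.02]. Speed limits (rad/s): [2.22, 2.22, 2.79, 3.14, 3.14, 3.14].

## Interface

Orientations are given as [roll, pitch, yaw] about the fixed x, y, z axes, in that order (R = Rz(yaw) Ry(pitch) Rx(roll)).
In Python, from rig import r gives the robot as it stands. The module is installed in compiled form; this text tells all that it offers.
- The arm moves only by the tool apply_moves, never from a script. Its argument "targets" is a list that holds one entry, the list of rows, each a list of 7 numbers: the gripper's target within -1 to 1 (fully open at 1, half-way at 0, shut at -1), then the shift along the tool's x, y, z in cm, then the turn, a rotation vector about the tool's x, y, z in degrees. A call has 1 to 8 rows; each row is the pose to reach, as a shift and turn from the pose measured when the call began, along the tool's axes at that moment; what a row does not reach only later rows make up. A row lasts 1/10 s, in which the tool goes at most 50 mm and 8.59 degrees, less where a joint would pass 70% of its speed; a pose out of reach is approached as far as the arm can. A call with a gripper value outside its range is refused whole. The fingers move at their own pace and stop on an object; "newtons" is the grip in N (left out, the last holds). Time passes only in rows, so rows that repeat a pose let the fingers close. It gives the time, the measured TCP pose, the force and the opening at its end, in the units of the state.
- r.sense(): the state, without advancing time (a new reading comes with each control period).
- r.grab_frame(name): name is "side" or "top" or "wrist"; returns a dict with "pixels" (384x512x3 uint8, red, green, blue), "fov_y" (degrees; the focal length in pixels is half the picture's height over the tangent of half this angle, whatever the lens; pixels are square), "cx", "cy" (the principal point, pixels), "D" ([k1, k2, p1, p2, k3] as OpenCV has them; the pictures are not rectified), "R" (3x3) and "t" (3): a world point X has camera coordinates R X + t; the wrist camera has in their place "mount" (4x4, takes a point from camera to tool coordinates, whose origin is the TCP and whose axes are the tool frame's). Camera axes: x right, y down, z forward; pixel columns grow to the right and rows downward; lengths in mm; the calibration is good to about 2 mm. A picture is of the moment at which its call begins: read the wrist's pose just before it. There is no depth.
- r.sign_off(): hands the job in, once; it reports no verdict.
The state is a dict: "clock": time; "qpos": joint angles; "qvel": joint speeds; "joint_efforts": joint torques, N m; "eef_pos": TCP position; "tcp_rot": TCP orientation; "contact_force": force on the tool from outside, world axes, zero at the start; "wrist_torque": the same for the moment, N m; "opening": opening from 0.0 (shut) to 1.0 (fully open).
Only numpy, scipy, OpenCV 4.12 (cv2) and the standard library are available. Lean on these libraries where they do the work, as an engineer would, in place of code of your own. Each camera call takes 0.05 s, during which the arm holds its last target. There are 200 camera calls.

## Task

Get the module ready for its test: first stand the loose spacer upright, nose down, in the gap at whichever end of the test nest is wide enough for it, fully down on the nest floor, without forcing it into the tight gap at the other end, and leave it there while the sprung carrier plate is still up. Then press the carrier plate down with the fingers until its top is flush with the nest's side rails and finish while still holding it pressed down, with everything else on the bench left where it is.

Things in the scene. Friction and masses are not known exactly. Their poses are not given: they have to be found in the camera images.
- nest: Fixed aluminium test nest. Base 104 (x) x 190 (y) x 10 mm; side rails along y at x = +-33 to +-46 mm, tops at z = 32 mm. In the channel between them (floor at 10 mm), along y: end stop, gap, sprung carrier plate (y = -40 to 40 mm), gap, end stop. Origin: centre of the underside, on the bare worktop (4 mm below the mat's top); z up, x within 20 degrees of straight away from the robot.
- stop_narrow: Narrower end stop: dark steel block fixed on the nest floor, 62 mm along the nest's x, 14 mm along its y, 22 mm high. Origin: centre of its underside; axes as the nest's. Stands 65 mm from the nest's centre at its +y or -y end (changes from run to run), the other stop opposite. The gap between it and the carrier plate is 18 mm wide and takes the spacer; its middle is 49 mm from the nest's centre.
- stop_broad: Broader end stop: dark steel block fixed on the nest floor, 62 mm along the nest's x, 34 mm along its y, 22 mm high. Origin: centre of its underside; axes as the nest's. Stands 65 mm from the nest's centre at its +y or -y end (changes from run to run), the other stop opposite. The gap between it and the carrier plate is 8 mm wide, too tight for the spacer.
- spacer: Loose black block 48 (x) x 14 (y) x 60 mm high, 40 to 85 g, upright on the mat left of the nest; lowest 9 mm a smaller nose, 44 x 11 mm. Origin: centre of its underside (nose), z up; half turns alike. In the gap its thin way lies along the nest's y; fully down, its underside is on the channel floor, at the nest's z = 10 mm, and 30 mm of it stand above the raised carrier: grip there, across the thickness.
- carrier (a joint): How far the carrier plate is pressed down, m: 0 = up (its top 40 mm above the nest's underside, 8 mm above the rails), 0.008 = fully down on its stop, top flush with the rails at 32 mm. Springs push it up with about 4 N at the top and 8 N fully down; let go, it comes up again.
- carrier_top (a point): Centre of the top face of the carrier plate, a flat grey plate 62 mm (nest x) by 80 mm (nest y), with a thin flat steel module let into its middle; moves straight up and down only. Press near the middle. Axes as the nest's.
- flux_tin: Bystander: round tin, 50 mm across, 22 mm high; origin under its centre.
- tape_roll: Bystander: black roll of tape lying flat, 64 mm across, 18 mm high; origin under its centre.
- usb_stick: Bystander: memory stick 16 x 50 x 7 mm lying flat; origin under its centre. Right of it a tall wardrobe closes off the bench: its side wall stands at world y = -0.44, its front at x = 0.30 (solid, keep the arm clear).
- flush_cutters: Bystander: pair of small cutters lying flat, 51 x 136 x 13 mm; origin under its centre.
- nut_jar: Bystander: small jar with black cap, 44 mm across, 52 mm high; origin under its centre.
- solder_reel: Bystander: reel of solder standing on its flange, 54 mm across, 38 mm high; origin under its centre.
- brushless_motor: Bystander: small motor standing on its feet, 42 x 42 x 48 mm; origin under its centre.
There are look-alikes about, which are no part of the job. What is shaped like the spacer but yellow is not meant.

How it is judged:
By the outcome, as a careful person would: the job done as asked, in the order asked, and still so for the second after the job is handed in, while the arm keeps its last pose, push and grip.
It also fails if it takes over 51 s, if anything falls off the work surface, if the arm or the gripper's body presses on something with over 40 N, if the wrist force passes 120 N, or if a joint passes its speed limit or range.

## Working session

There is one attempt and no reset: what is moved stays moved. The work goes in short steps, Python scripts to look and compute and a tool call to move; the robot and the scene stay as the last step left them, time stands still between calls to the robot, and variables do not carry over. Pictures are saved under pics/ and viewed, about 8 in all and at most 12, crops included, and the job is handed in when it is done.

Besides the shell and the picture viewer there is one more tool, called after "Emit:" as name(argument=value, ...), one argument or row to a line, values as JSON. apply_moves: Moves the arm, as the interface text tells. Its arguments: {"type":"object","properties":{"targets":{"type":"array"},"newtons":{"type":"number"}},"required":["targets"]}

```bash
mkdir -p pics; cat > h.py <<'E'
import numpy as np, cv2
from rig import r
from scipy.spatial.transform import Rotation as Ro
def K(f):
    h=f["pixels"].shape[0]; a=h/2/np.tan(np.radians(f["fov_y"])/2)
    return np.array([[a,0,f["cx"]],[0,a,f["cy"]],[0,0,1]])
def toolT():
    s=r.sense(); T=np.eye(4); T[:3,3]=s["eef_pos"]; q=np.array(s["tcp_rot"])
    T[:3,:3]=q if q.shape==(3,3) else Ro.from_euler('xyz',q).as_matrix(); return T
def grab(n,png=None):
    T=toolT(); f=r.grab_frame(n)
    if "mount" in f:
        W=T@np.array(f["mount"]); f["R"]=W[:3,:3].T; f["t"]=-W[:3,:3].T@W[:3,3]
    f["R"]=np.array(f["R"]);f["t"]=np.array(f["t"]).reshape(3)
    if png: cv2.imwrite("pics/"+png,f["pixels"][:,:,::-1])
    np.save("pics/%s.npy"%n,f,allow_pickle=True)
    return f
def load(n): return np.load("pics/%s.npy"%n,allow_pickle=True).item()
def ray(f,p):
    u=cv2.undistortPoints(np.array(p,float).reshape(-1,1,2),K(f),np.array(f["D"],float)).reshape(-1,2)
    d=np.c_[u,np.ones(len(u))]@f["R"]; return -f["R"].T@f["t"],d
def plane(f,p,z):
    o,d=ray(f,p); return o+d*((z-o[2])/d[:,2])[:,None]
def proj(f,X):
    return cv2.projectPoints(np.array(X,float).reshape(-1,3),cv2.Rodrigues(f["R"])[0],f["t"],K(f),np.array(f["D"],float))[0].reshape(-1,2)
E
python3 - <<'E'
from h import *
s=r.sense(); print(s)
a=grab("top");b=grab("side")
for f in(a,b): print(f["fov_y"],-f["R"].T@f["t"],f["R"][2])
for n,f in(("top",a),("side",b)):
    cv2.imwrite(f"pics/{n}0.png",cv2.resize(f["pixels"][:,:,::-1],(800,600),interpolation=cv2.INTER_CUBIC))
E
```

```text
{'clock': 0.0, 'qpos': array([-1.28941395e+00,  3.53681254e-01,  1.63417606e+00,  1.26611527e-05,
        1.15523071e+00, -2.38569199e-03]), 'qvel': array([ 0.00109873, -0.00197128, -0.00103398,  0.0014959 , -0.00109454,
       -0.00096752]), 'joint_efforts': array([-1.70091200e-03, -6.05250192e+01, -3.42062402e+01, -1.83709149e-04,
        9.20270715e-03,  2.61493184e-06]), 'eef_pos': array([ 174.85409587, -599.50734141,  230.52309023]), 'tcp_rot': array([-3.14157751e+00,  1.49533262e-03, -1.28703337e+00]), 'contact_force': array([0.49122991, 0.26520749, 0.50641305]), 'wrist_torque': array([ 0.04402834, -0.04587852,  0.00471905]), 'opening': 0.9997290655284718}
42.28776229751796 [ 344.28781051  -75.37202568 1391.63059999] [ 0.18581892  0.01589024 -0.98245551]
42.91476299227332 [-30.8765107  961.46113308 514.67821345] [ 0.48409618 -0.80152653 -0.35100727]
```

View pics/top0.png

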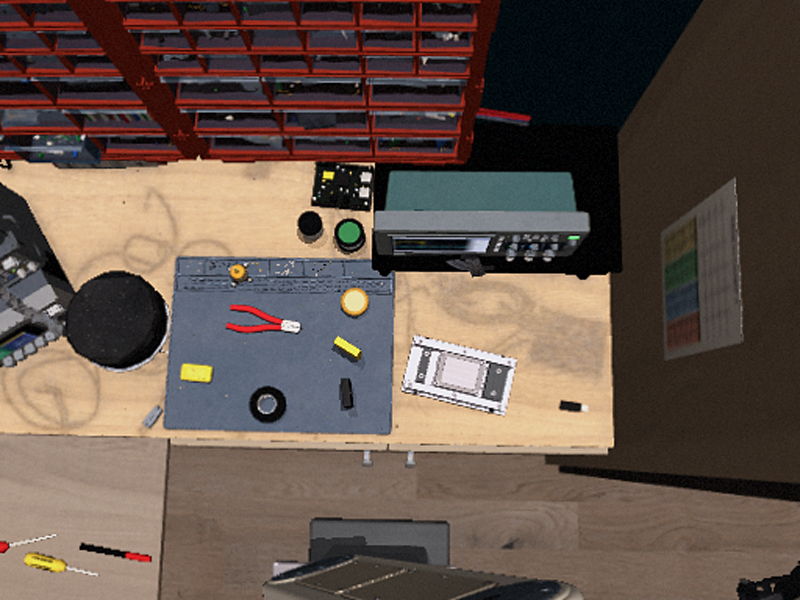

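View pics/side0.png

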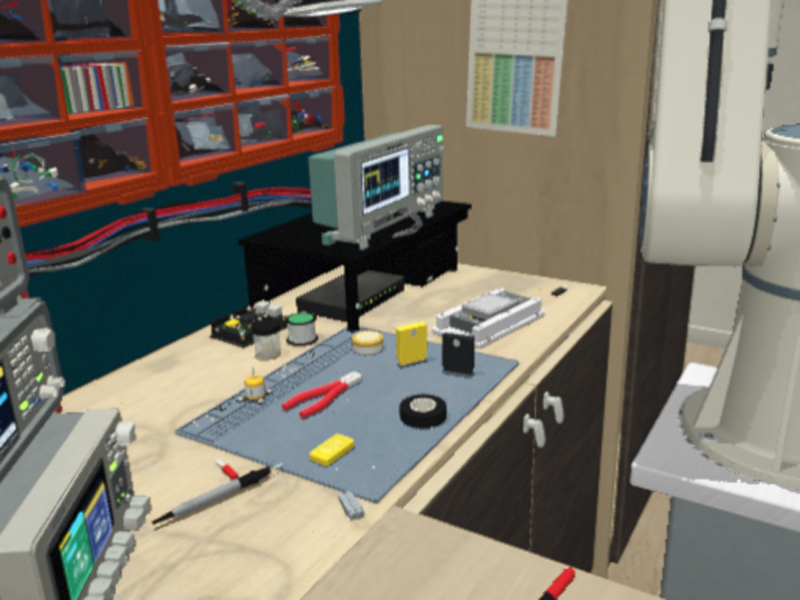

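The top view shows the nest at (459,375), with the black upright block at (346,394) just left of it. The yellow upright at (347,348) and the yellow flat block at (196,373) are look-alikes. The black one is therefore the spacer, and I'll confirm that up close. Next I'll work out coarse positions.

```bash
python3 - <<'E'
from h import *
a=load("top");b=load("side")
k=512/800
P=np.array([[346,380],[347,405]])*k; print("spacer top face z60",plane(a,P,60).round(0))
S=np.array([[458,338],[459,368]])*k; print("side z60,0",plane(b,S[:1],60).round(0),plane(b,S[1:],0).round(0))
N=np.array([[417,336],[402,390],[505,414],[518,350]])*k
X=plane(a,N,20);print("nest",X.round(0),X.mean(0).round(0))
w=r.grab_frame("wrist"); print(w["fov_y"],np.array(w["mount"]).round(3),w["cx"],w["cy"],w["D"])
c=a["pixels"][205:275,210:340,::-1]
c=cv2.resize(c,None,fx=6,fy=6,interpolation=cv2.INTER_CUBIC); cv2.imwrite("pics/crop1.png",c)
E
```

```text
spacer top face z60 [[464.  38.  60.]
 [421.  35.  60.]]
side z60,0 [[435.  48.  60.]] [[445.  27.   0.]]
nest [[ 549.  -83.   20.]
 [ 452.  -58.   20.]
 [ 413. -240.   20.]
 [ 527. -264.   20.]] [ 485. -161.   20.]
64.28056620339333 [[ 1.00000e+00  1.00000e-03  0.00000e+00  5.09000e-01]
 [-1.00000e-03  9.62000e-01  2.75000e-01 -6.91820e+01]
 [ 0.00000e+00 -2.75000e-01  9.62000e-01 -1.42058e+02]
 [ 0.00000e+00  0.00000e+00  0.00000e+00  1.00000e+00]] 257.01386812291986 193.92474759002485 [-0.07113561  0.          0.          0.          0.        ]
```

View pics/crop1.png

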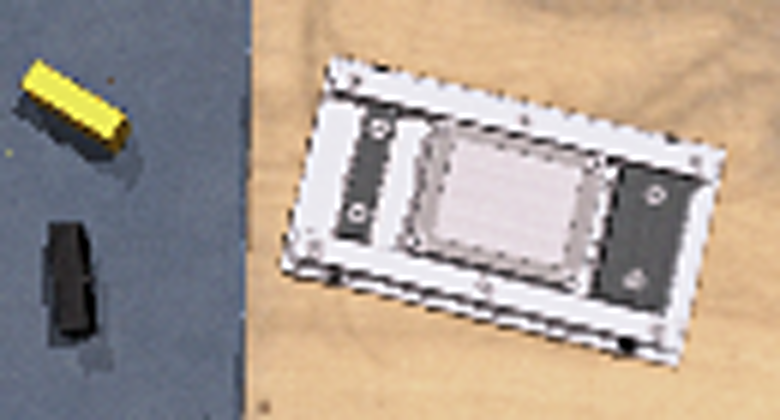

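The narrow stop, and so the 18 mm gap, is at the left (+y) end: the stop is at crop (368,170) and the wide gap at about (397,190). The black upright block at crop (70,280) is the spacer, and the yellow one at (75,105) is a look-alike. I'm moving in past the wardrobe.

Emit:
apply_moves(
  targets=[
    [[1,-4.8,-1.4,0,0,0,0],[1,-9.6,-2.8,0,0,0,0],[1,-14.4,-4.2,0,0,0,0],[1,-19.2,-5.6,0,0,0,0],[1,-24,-7,0,0,0,0],[1,-28.8,-8.4,0,0,0,0],[1,-30.7,-9,0,0,0,0],[1,-30.7,-9,0,0,0,0]],
  ],
)

```text
clock: 0.95
eef_pos: [174.9, -277.2, 230.9]
tcp_rot: [-3.141, 0.002, -1.285]
contact_force: [0.1, -0.7, -0.4]
opening: 0.999
```

Emit:
apply_moves(
  targets=[
    [[1,-1.9,-4.5,-0.4,0,0,2],[1,-3.8,-9,-0.8,0,0,4],[1,-5.7,-13.5,-1.2,0,0,6],[1,-7.6,-18,-1.6,0,0,9],[1,-9.5,-22.5,-2,0,0,12],[1,-11.5,-27,-2.5,0,0,14],[1,-13.4,-31.5,-3,0,0,16],[1,-13.4,-31.5,-3,0,0,16]],
  ],
)

```text
clock: 1.75
eef_pos: [445.0, -57.6, 261.8]
tcp_rot: [-3.138, 0.002, -1.562]
contact_force: [0.6, -0.0, -0.3]
opening: 0.998
```

```bash
python3 - <<'E'
from h import *
s=r.sense();print(s["eef_pos"],s["tcp_rot"],s["qpos"])
f=grab("wrist")
cv2.imwrite("pics/w1.png",cv2.resize(f["pixels"][:,:,::-1],(800,600),interpolation=cv2.INTER_CUBIC))
E
```

```text
[444.99512953 -57.57956983 261.82493299] [-3.13801289e+00  1.98243057e-03 -1.56185675e+00] [-0.13390961  0.03770763  1.95824866  0.00271745  1.14237667  1.4268258 ]
```

View pics/w1.png

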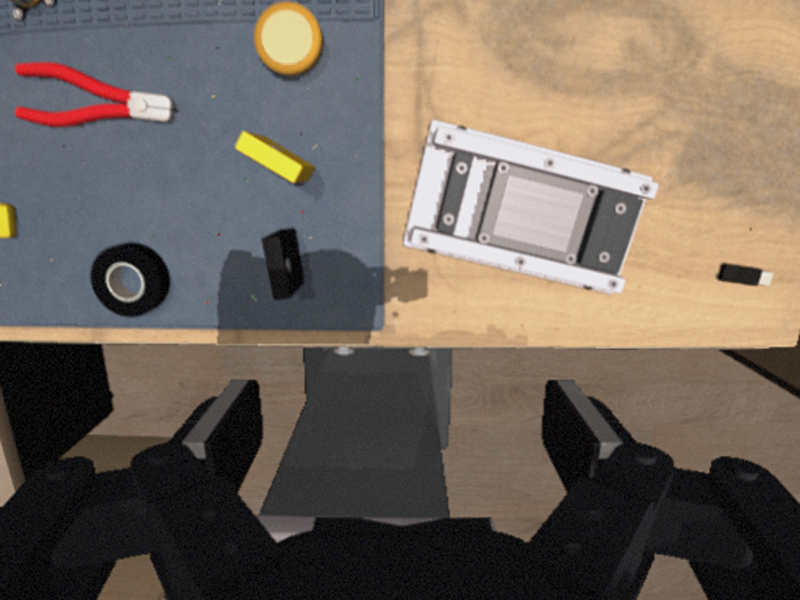

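The wrist view shows the nest at (530,205). From left to right it has the dark narrow stop (455,193), the bright wide gap (478,200), the grey carrier (540,212) and the broad stop (612,232). The black spacer is at (283,263) with its top face on the left. I'll fit the carrier and spacer from this frame.

```bash
python3 - <<'E'
from h import *
f=load("wrist");k=512/800
print("spacer",plane(f,np.array([[271,268]])*k,60).round(1))
C=np.array([[497,162],[482,245],[578,262],[598,190]])*k
print("carrier z40",plane(f,C,40).round(1))
print(plane(f,np.array([[434,122],[656,180],[625,293],[405,246]])*k,32).round(1))
p=f["pixels"][:,:,::-1]
c1=cv2.resize(p[70:195,250:425],(700,500),interpolation=cv2.INTER_CUBIC)
cv2.imwrite("pics/c2.png",c1)
E
```

```text
spacer [[442.7  38.5  60. ]]
carrier z40 [[ 520.  -127.4   40. ]
 [ 458.1 -119.4   40. ]
 [ 445.9 -195.6   40. ]
 [ 501.2 -205.3   40. ]]
[[ 548.1  -80.7   32. ]
 [ 509.8 -253.8   32. ]
 [ 419.3 -240.6   32. ]
 [ 455.4  -60.4   32. ]]
```

View pics/c2.png

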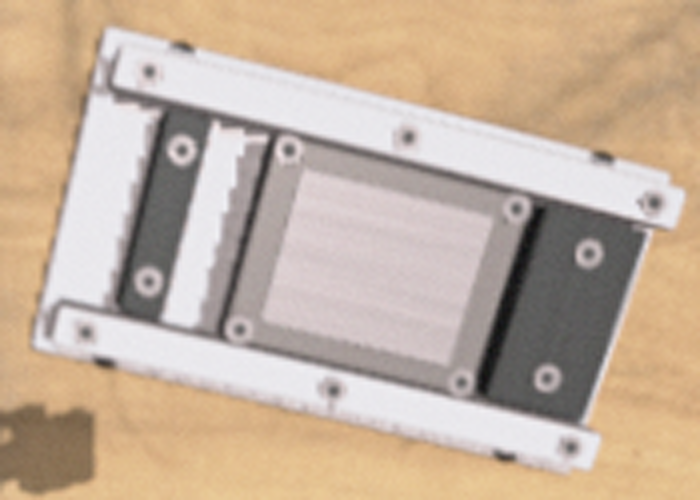

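```bash
python3 - <<'E'
from h import *
f=load("wrist")
cv=lambda a:np.array(a)/4+[250-.375,70-.375]
for dz in(0,-4):
    S=plane(f,cv([[288,149],[238,330],[460,383],[516,209]]),40+dz)
    R6=plane(f,cv([[148,72],[407,136],[653,203],[85,332],[333,390],[570,446]]),32+dz)
    print(dz,"carrier screws c",S.mean(0).round(1),"rail c",R6.mean(0).round(1))
    for a,b in((S[0],S[3]),(S[1],S[2]),(R6[0],R6[2]),(R6[3],R6[5])):
        d=a-b;print(np.linalg.norm(d).round(1),np.degrees(np.arctan2(-d[0],d[1])).round(2))
    for a,b in((S[0],S[1]),(S[3],S[2])):
        d=a-b;print(np.linalg.norm(d).round(1),np.degrees(np.arctan2(d[1],d[0])).round(2))
E
```

```text
0 carrier screws c [ 482.4 -160.2   40. ] rail c [ 482.6 -160.2   32. ]
70.4 -12.83
70.4 -12.4
158.4 -12.48
158.3 -12.37
54.0 -12.65
53.5 -12.67
-4 carrier screws c [ 482.1 -161.3   36. ] rail c [ 482.2 -161.3   28. ]
71.2 -12.83
71.2 -12.4
160.1 -12.48
160.0 -12.37
54.6 -12.65
54.0 -12.67
```

Emit:
apply_moves(
  targets=[
    [[1,-3.2,0,3.6,0,0,0],[1,-6.4,0.1,7.2,0,0,0],[1,-9.6,0.1,11,0,0,0],[1,-9.6,0.1,11,0,0,0],[1,-9.6,0.1,11,0,0,0]],
  ],
)

```text
clock: 2.3
eef_pos: [440.0, 36.5, 150.5]
tcp_rot: [3.14, 0.001, -1.56]
contact_force: [0.3, -0.8, 0.2]
opening: 0.995
```

```bash
python3 - <<'E'
from h import *
s=r.sense();print(s["eef_pos"],s["tcp_rot"])
f=grab("wrist")
cv2.imwrite("pics/w2.png",cv2.resize(f["pixels"][:,:,::-1],(800,600),interpolation=cv2.INTER_CUBIC))
E
```

```text
[440.04557826  36.49623751 150.5314986 ] [ 3.13994940e+00  7.47094059e-04 -1.55974283e+00]
```

View pics/w2.png

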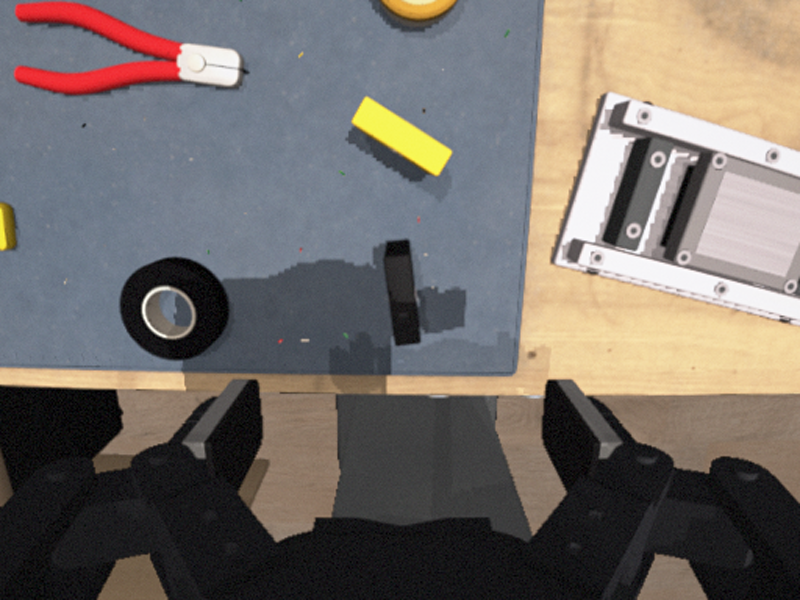

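The spacer stands alone at (402,292). Its top face runs from about (399,260) to (407,344), and the thin far end face is at (398,248). I'll fit the side edges from the dark mask.

```bash
python3 - <<'E'
from h import *
f=load("wrist");g=f["pixels"].max(2).astype(int)
m=(g<48).astype(np.uint8); m[:, :235]=0;m[:,285:]=0;m[:145]=0;m[228:]=0
n,l,st,c=cv2.connectedComponentsWithStats(m); i=1+np.argmax(st[1:,4]); print(st[i])
L=[];R_=[]
for y in range(168,214):
    x=np.where(l[y]==i)[0]; L.append((x.min()-.5,y));R_.append((x.max()+.5,y))
ys,xs=np.where(l==i);print("bottom row",ys.max(), [ (y,int((l[y]==i).sum())) for y in range(ys.max()-4,ys.max()+1)])
A=plane(f,L,60);B=plane(f,R_,60)
for P in(A,B):
    k=np.polyfit(P[:,0],P[:,1],1);print("y at x=440:",np.polyval(k,440),"angle",np.degrees(np.arctan(k[0])))
print("near edge",plane(f,[[260.5,ys.max()]],60))
E
```

```text
[246 154  23  67 870]
bottom row 220 [(216, 16), (217, 16), (218, 16), (219, 12), (220, 3)]
y at x=440: 41.945288116435236 angle 7.652748135389563
y at x=440: 28.637499593464597 angle 8.081967195248936
near edge [[420.79826767  32.86005069  60.        ]]
```

Emit:
apply_moves(
  targets=[
    [[1,0,-0.4,3,0,0,-3.5],[1,0.1,-0.5,6,0,0,-7.3],[1,0.1,-0.5,9,0,0,-7.3],[1,0.1,-0.5,11.4,0,0,-7.3],[1,0.1,-0.5,11.4,0,0,-7.3],[1,0.1,-0.5,11.4,0,0,-7.3]],
  ],
  newtons=30,
)

```text
clock: 2.95
eef_pos: [447.1, 34.4, 38.6]
tcp_rot: [-3.14, 0.001, -1.435]
contact_force: [-0.2, 0.0, 0.1]
opening: 1.001
```

Emit:
apply_moves(
  targets=[
    [[-1,0,0,0,0,0,0],[-1,0,0,0,0,0,0],[-1,0,0,0,0,0,0],[-1,0,0,0,0,0,0],[-1,0,0,0,0,0,0],[-1,0,0,0,0,0,0],[-1,0,0,0,0,0,0],[-1,0,0,0,0,0,0]],
  ],
  newtons=30,
)

```text
clock: 3.75
eef_pos: [447.2, 34.5, 38.8]
tcp_rot: [-3.14, 0.001, -1.435]
contact_force: [-0.9, 0.6, 5.4]
opening: 0.155
```

Emit:
apply_moves(
  targets=[
    [[-1,0,0,-2,0,0,0],[-1,0,0,-5,0,0,0],[-1,0,0,-9,0,0,0],[-1,0,0,-10,0,0,0],[-1,0,0,-10,0,0,0]],
  ],
)

```text
clock: 4.25
eef_pos: [448.0, 34.5, 140.0]
tcp_rot: [-3.136, 0.0, -1.435]
contact_force: [0.6, -0.1, -0.2]
opening: 0.154
```

Emit:
apply_moves(
  targets=[
    [[-1,3,-0.5,0,0,0,4],[-1,6,-1,0,0,0,8],[-1,9,-1.5,0,0,0,12],[-1,12,-2,0,0,0,16],[-1,15.4,-2.7,0,0,0,20.3],[-1,15.4,-2.7,0,0,0,20.3],[-1,15.4,-2.7,0,0,0,20.3]],
  ],
)

```text
clock: 4.95
eef_pos: [494.6, -114.6, 138.2]
tcp_rot: [-3.14, 0.002, -1.79]
contact_force: [-1.0, 0.7, -1.1]
opening: 0.158
```

```bash
python3 - <<'E'
from h import *
s=r.sense();print(s["eef_pos"],s["tcp_rot"],s["contact_force"],s["opening"])
f=grab("wrist")
cv2.imwrite("pics/w3.png",cv2.resize(f["pixels"][:,:,::-1],(800,600),interpolation=cv2.INTER_CUBIC))
E
```

```text
[ 494.56793143 -114.58954945  138.24623346] [-3.13989347e+00  2.48341970e-03 -1.78980805e+00] [-1.01760704  0.70975576 -1.09802808] 0.1580109742545669
```

View pics/w3.png

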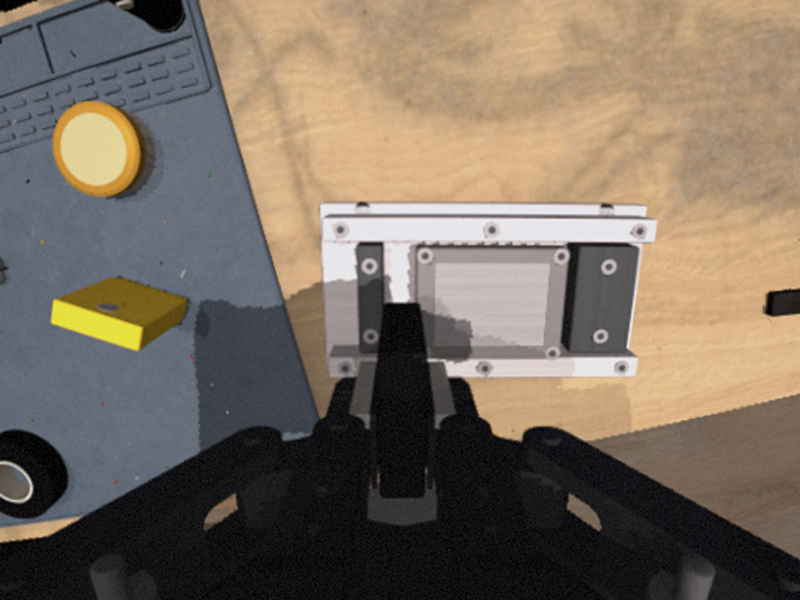

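The spacer is held at (402,400), above the gap at (400,270), with the narrow stop at (370,300) and the carrier's left edge at about (416,300). I'll refine from the screws.

```bash
python3 - <<'E'
from h import *
f=load("wrist");k=.64
R6=plane(f,np.array([[340,230],[491,230],[640,231],[346,368],[485,368],[622,368]])*k-.18,28)
S=plane(f,np.array([[426,257],[561,257]])*k-.18,36)
d=R6[0]-R6[2];print("rail c",R6.mean(0).round(1),np.linalg.norm(d),np.degrees(np.arctan2(-d[0],d[1])))
print("carr",S.mean(0)-27.2*np.array([.9763,-.2164,0]))
c=R6.mean(0)+49*np.array([.2164,.9763,0]);print("gap",c)
g=f["pixels"].mean(2);x=slice(225,300)
for y in(165,172,178): print(g[y,225:285].astype(int))
# spacer edges: nose end (bottom at z~100)
for y in(198,205,215): print(y,g[y,235:280].astype(int))
T=toolT();print("tcp proj depth of spacer bottom",proj(f,[T[:3,3]+[0,0,-38.5]])/k)
E
```

```text
rail c [ 482.6 -161.2   28. ] 160.47132562270647 -12.433091389412692
carr [ 481.88915247 -161.18196739   36.        ]
gap [ 493.18882612 -113.3299037    28.        ]
[233 232 200 118  83  91  89  89 105 131 148 153 144 123 103  92  93  94
  85  69 135 204 223 221 228 231 230 232 232 231 231 231 231 232 232 220
 178 159 158 157 139 117 165 199 187 150 119 117 139 179 199 175 133 139
 155 157 156 156 157 156]
[233 228 185 119  83  90 126 172 197 182 157 139 151 182 197 168 114  89
  85  63 116 191 218 223 230 232 230 232 230 233 231 231 233 231 233 222
 202 178 154 155 134 110 133 150 157 157 157 154 155 157 157 158 156 172
 190 197 195 198 194 195]
[211 204 196 154  92  89  88  90  89  90  96  95  84  76  77  71  69  62
  68  60  67 104 119 122 131 195 232 231 231 232 232 231 231 231 233 231
 210 160 157 155 131 108 134 150 157 159 154 153 158 156 157 157 155 178
 196 198 197 197 200 198]
198 [ 57  57  55  57  52  56  51  55  53  40  17   0  16  14   8  13   0  14
  13   8  17  14  21   7  17  13  15  11  14  11   6   7   8  15  75 102
 103 108 125 131 129 131 122 139 165]
205 [51 50 54 54 54 56 53 52 44 31 18 11  9 10 12  6 12 10 12 14 15  9 13  2
  9 24 12  1 17  3  4 15  8 11 14 50 74 73 73 67 70 67 69 81 84]
215 [ 74  59  48  52  89 117 107  70  23  12  10  22   6  15   0  14  10  18
   6   7   5   8  10   6   3  15  12   5   9  12  18   8   8   3  17  16
  30  58  69  68  67  66  76  85  94]
tcp proj depth of spacer bottom [[398.63825005 346.62898781]]
```

```bash
python3 - <<'E'
from h import *
f=load("wrist");g=f["pixels"].max(2).astype(int)
T=toolT();tx=T[:3,0];lx=-T[:3,1];p=T[:3,3]
c=np.array([493.2,-113.3,28])
print("TCP vs gap along tool x,long:",(p-c)@tx,(p-c)@lx)
o,_=ray(f,[[0,0]])
for y in range(194,300,12):
    x=np.where(g[y,235:285]<40)[0]; 
    run=[i for i in x]; a=235+min(run)-.5;b=235+max(run)+.5
    _,d=ray(f,[[a,y],[b,y]])
    # intersect plane long = 22
    t=((p+22*lx-o)@lx)/(d@lx); X=o+d*t[:,None]
    print(y,a,b,"z",X[0,2].round(1),"edges rel TCP tool-x",((X-p)@tx).round(2),"mid",(((X-p)@tx).mean()).round(2))
E
```

```text
TCP vs gap along tool x,long: 0.08706748293205174 1.5204109179403833
194 247.5 266.5 z 113.3 edges rel TCP tool-x [-4.12  6.68] mid 1.28
206 243.5 269.5 z 135.2 edges rel TCP tool-x [-5.48  7.52] mid 1.02
218 241.5 271.5 z 152.3 edges rel TCP tool-x [-5.65  7.74] mid 1.04
230 241.5 271.5 z 166.1 edges rel TCP tool-x [-4.98  7.1 ] mid 1.06
242 239.5 274.5 z 177.5 edges rel TCP tool-x [-5.17  7.69] mid 1.26
254 237.5 276.5 z 187.0 edges rel TCP tool-x [-5.33  7.84] mid 1.26
266 236.5 277.5 z 195.2 edges rel TCP tool-x [-5.15  7.66] mid 1.25
278 234.5 284.5 z 202.2 edges rel TCP tool-x [-5.29  9.25] mid 1.98
290 234.5 284.5 z 208.3 edges rel TCP tool-x [-4.86  8.73] mid 1.93
```

Emit:
apply_moves(
  targets=[
    [[-1,-0.15,0,2,0,0,0],[-1,-0.15,0,4,0,0,0],[-1,-0.15,0,5,0,0,0],[-1,-0.15,0,5.4,0,0,0],[-1,-0.15,0,5.4,0,0,0],[-1,-0.15,0,5.4,0,0,0]],
  ],
)

```text
clock: 5.6
eef_pos: [495.2, -112.2, 85.0]
tcp_rot: [-3.139, 0.003, -1.788]
contact_force: [0.6, 0.2, -1.0]
opening: 0.155
```

```bash
python3 - <<'E'
from h import *
s=r.sense();print(s["eef_pos"],s["tcp_rot"],s["contact_force"],s["opening"])
f=grab("wrist")
cv2.imwrite("pics/w4.png",cv2.resize(f["pixels"][100:260,150:360,::-1],(788,600),interpolation=cv2.INTER_CUBIC))
E
```

```text
[ 495.22177855 -112.20080655   85.0085498 ] [-3.13921201e+00  2.54969484e-03 -1.78819603e+00] [ 0.56927024  0.21913809 -1.01960263] 0.15520362598253276
```

View pics/w4.png

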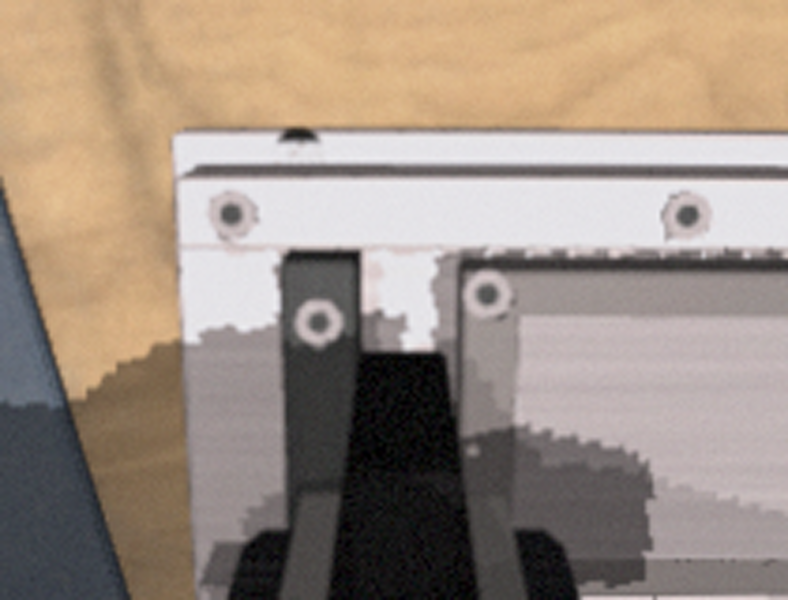

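The spacer's lower end spans crop columns 360–445. The gap runs from the stop edge at 360 to the carrier edge at 462, so the spacer sits about 1.5 mm too far toward the stop, because the last shift overshot. I'll correct that and enter gently.

Emit:
apply_moves(
  targets=[
    [[-1,0.15,0,0,0,0,0],[-1,0.15,0,0,0,0,0],[-1,0.15,0,0.4,0,0,0],[-1,0.15,0,0.8,0,0,0],[-1,0.15,0,0.8,0,0,0]],
  ],
)

```text
clock: 6.15
eef_pos: [494.6, -113.7, 76.5]
tcp_rot: [-3.14, 0.003, -1.789]
contact_force: [-0.3, -0.1, -0.8]
opening: 0.152
```

```bash
python3 - <<'E'
from h import *
s=r.sense();print(s["eef_pos"],s["tcp_rot"],s["contact_force"],s["opening"])
f=grab("wrist");g=f["pixels"].mean(2).astype(int)
for y in(176,182,188,192,196,200,206): print(y,g[y,236:284])
E
```

```text
[ 494.58106956 -113.6971261    76.503784  ] [-3.13985342e+00  2.55367622e-03 -1.78850115e+00] [-0.31313585 -0.08489273 -0.7781053 ] 0.15151208119067403
176 [ 87  89  92  94  85  61  54 124 193 212 215 212 214 220 223 227 229 228
 229 227 227 229 228 228 226 229 221 175 148 149 152 153 150 135  97  91
 130 162 185 193 198 192 190 196 194 187 179 156]
182 [ 91  86  90  91  87  69  48 124 188 211 210 209 218 224 227 228 230 226
 228 228 229 230 229 228 227 228 229 200 153 146 148 146 147 123  87 129
 182 192 181 139  95  87  84  86 110 160 191 190]
188 [189 169 121  92  85  72  51  53  94 114 114 123 134 134 142 144 148 147
 147 147 144 145 151 196 227 228 229 228 200 150 147 149 146 123  85  96
 135 148 150 150 155 142 133 129 127 131 144 152]
192 [150 103  78  71  63  49  27  53  94 117 117 115 134 145 146 147 147 148
 148 146 138 132 123 125 172 213 196 152 115 113 113 113 119  99  75  87
 130 148 148 150 150 145 149 151 148 150 148 148]
196 [ 54  54  56  53  49  45  38  55  88  79  22  16  17   4  12  16  18  12
  12   6  15   4  19   8  14   3  18   5   3  10  17   9  37  50  64  98
 127 134 137 148 154 146 147 148 149 149 147 149]
200 [ 50  54  53  51  47  47  32  50  60  27  14  12  19   8  12  16  11  16
  17   5  18   9   3  12   6   9   7  16  17  10  16   9  15  31  62  96
 119 128 127 138 144 150 147 149 149 146 147 149]
206 [ 49  52  53  55  50  45  36  28  24  15   5   5  10  12   8   1   5  14
  12  15  13  10   3   0  15  16  20   4  13   9  20   5   2  20  54  98
 123 125 126 127 128 128 128 136 148 138 140 139]
```

Spacer columns are 245.5–268 inside the gap's 242.5–270.5, so it's centred. I'm descending.

Emit:
apply_moves(
  targets=[
    [[-1,0,0,0.4,0,0,0],[-1,0,0,0.8,0,0,0],[-1,0,0,1.2,0,0,0],[-1,0,0,1.2,0,0,0]],
  ],
)

```text
clock: 6.6
eef_pos: [494.2, -113.6, 64.0]
tcp_rot: [-3.141, 0.003, -1.788]
contact_force: [-0.0, -0.1, -0.8]
opening: 0.151
```

Emit:
apply_moves(
  targets=[
    [[-1,0,0,0.4,0,0,0],[-1,0,0,0.8,0,0,0],[-1,0,0,1.2,0,0,0],[-1,0,0,1.6,0,0,0],[-1,0,0,1.6,0,0,0]],
  ],
)

```text
clock: 7.1
eef_pos: [493.9, -113.5, 47.4]
tcp_rot: [3.141, 0.003, -1.788]
contact_force: [-1.0, 0.0, -0.1]
opening: 0.156
```

Emit:
apply_moves(
  targets=[
    [[-1,0,0,0.1,0,0,0],[-1,0,0,0.2,0,0,0],[-1,0,0,0.2,0,0,0]],
  ],
)

```text
clock: 7.4
eef_pos: [493.9, -113.4, 45.4]
tcp_rot: [3.141, 0.003, -1.788]
contact_force: [0.1, -0.1, -1.0]
opening: 0.152
```

Emit:
apply_moves(
  targets=[
    [[-1,0,0,0.1,0,0,0],[-1,0,0,0.15,0,0,0],[-1,0,0,0.15,0,0,0]],
  ],
)

```text
clock: 7.7
eef_pos: [494.1, -113.5, 44.9]
tcp_rot: [-3.141, 0.003, -1.788]
contact_force: [-3.1, 0.9, 14.8]
opening: 0.153
```

It's seated: contact came at the height the floor predicts. I'm releasing and lifting.

Emit:
apply_moves(
  targets=[
    [[-0.4,0,0,0,0,0,0],[-0.3,0,0,0,0,0,0],[-0.2,0,0,0,0,0,0],[-0.2,0,0,0,0,0,0],[-0.2,0,0,0,0,0,0]],
  ],
)

```text
clock: 8.2
eef_pos: [494.0, -113.5, 44.8]
tcp_rot: [-3.142, 0.003, -1.789]
contact_force: [0.2, -0.2, -0.3]
opening: 0.397
```

Emit:
apply_moves(
  targets=[
    [[-0.2,0,0,-1,0,0,0],[-0.2,0,0,-3,0,0,0],[-0.2,0,0,-6,0,0,0],[-0.2,4,0,-9,0,0,0],[-0.2,8,0,-11,0,0,0],[-1,8,0,-11,0,0,0],[-1,8,0,-11,0,0,0]],
  ],
)

```text
clock: 8.9
eef_pos: [476.7, -192.6, 155.6]
tcp_rot: [-3.14, 0.003, -1.791]
contact_force: [-0.2, 0.7, -0.1]
opening: 0.068
```

```bash
python3 - <<'E'
from h import *
s=r.sense();print(s["eef_pos"],s["tcp_rot"],s["contact_force"],s["opening"])
f=grab("wrist")
a=cv2.resize(f["pixels"][60:300,90:410,::-1],(640,480),interpolation=cv2.INTER_CUBIC)
cv2.imwrite("pics/w5.png",a)
b=grab("side")
cv2.imwrite("pics/s5.png",cv2.resize(b["pixels"][160:250,230:370,::-1],(770,495),interpolation=cv2.INTER_CUBIC))
E
```

```text
[ 476.711947   -192.59333449  155.61197827] [-3.14010165e+00  2.53261043e-03 -1.79057728e+00] [-0.20543265  0.69541699 -0.05309854] 0.06827519576550634
```

View pics/w5.png

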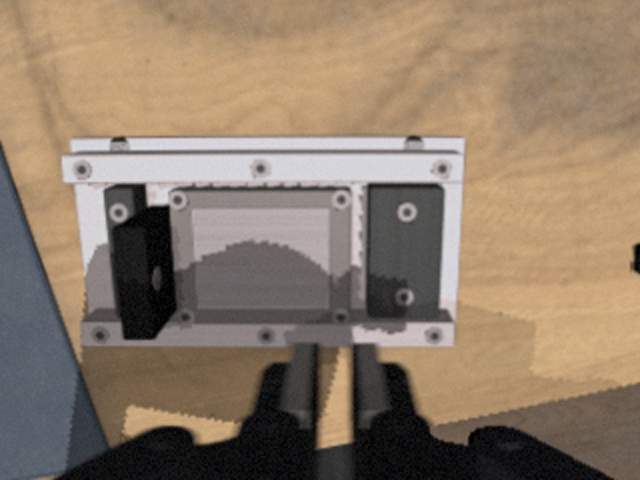

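View pics/s5.png

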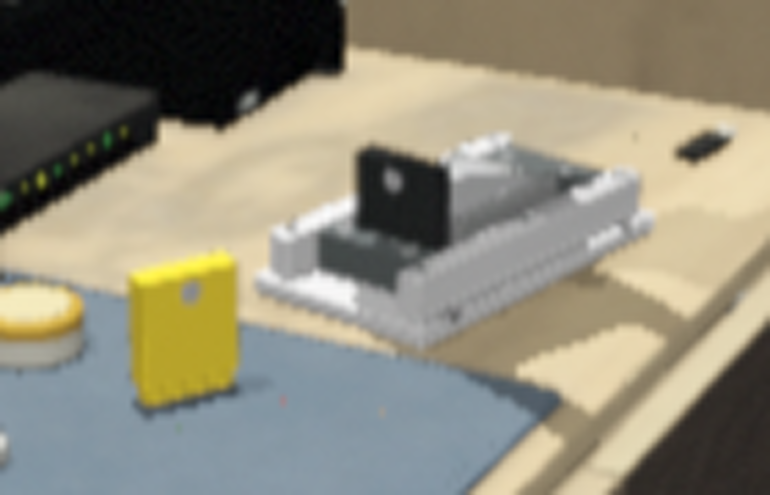

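The wrist view shows the spacer in the wide gap at (145,270). The side view shows it upright between the stop and the raised carrier. Next is the press with shut fingers, slightly away from the spacer.

Emit:
apply_moves(
  targets=[
    [[-1,-1.2,0.1,2,0,0,0],[-1,-2.5,0.2,5,0,0,0],[-1,-2.5,0.2,9,0,0,0],[-1,-2.5,0.2,10.8,0,0,0],[-1,-2.5,0.2,10.8,0,0,0],[-1,-2.5,0.2,10.8,0,0,0]],
  ],
)

```text
clock: 9.6
eef_pos: [479.5, -165.2, 46.2]
tcp_rot: [3.139, 0.003, -1.787]
contact_force: [0.1, -0.9, 0.6]
opening: 0.001
```

Emit:
apply_moves(
  targets=[
    [[-1,0,0,0.4,0,0,0],[-1,0,0,0.8,0,0,0],[-1,0,0,1.2,0,0,0],[-1,0,0,1.4,0,0,0],[-1,0,0,1.4,0,0,0],[-1,0,0,1.4,0,0,0]],
  ],
)

```text
clock: 10.2
eef_pos: [480.1, -165.3, 32.7]
tcp_rot: [3.14, 0.003, -1.788]
contact_force: [1.3, 0.1, 5.7]
opening: -0.001
```

Emit:
apply_moves(
  targets=[
    [[-1,0,0,0.2,0,0,0],[-1,0,0,0.4,0,0,0],[-1,0,0,0.45,0,0,0],[-1,0,0,0.45,0,0,0],[-1,0,0,0.45,0,0,0]],
  ],
)

```text
clock: 10.7
eef_pos: [480.2, -165.3, 28.7]
tcp_rot: [3.141, 0.003, -1.788]
contact_force: [-1.6, 1.9, 8.6]
opening: 0.001
```

Emit:
apply_moves(
  targets=[
    [[-1,0,0,0.1,0,0,0],[-1,0,0,0.15,0,0,0],[-1,0,0,0.15,0,0,0],[-1,0,0,0.15,0,0,0]],
  ],
)

```text
clock: 11.1
eef_pos: [480.1, -165.3, 28.2]
tcp_rot: [3.141, 0.003, -1.788]
contact_force: [-3.3, 1.7, 16.0]
opening: -0.003
```

The force rose to 16 N against about 8 N of spring, so the plate is on its stop. One last look before hand-in.

```bash
python3 - <<'E'
from h import *
f=grab("wrist");b=grab("side")
A=cv2.resize(f["pixels"][:,:,::-1],(560,420),interpolation=cv2.INTER_AREA)
B=cv2.resize(b["pixels"][150:250,260:340,::-1],(240,300),interpolation=cv2.INTER_CUBIC)
o=np.zeros((420,800,3),np.uint8);o[:,:560]=A;o[:300,560:]=B;cv2.imwrite("pics/fin.png",o)
s=r.sense();print(s["eef_pos"],s["contact_force"])
E
```

```text
[ 480.16794072 -165.32438938   28.1848249 ] [-3.72945373  1.93554001 14.67562151]
```

View pics/fin.png

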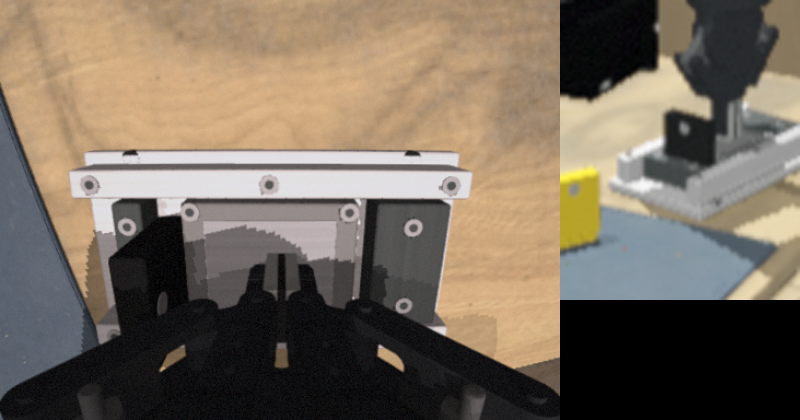

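The spacer is still upright in its gap at (150,260), and the shut fingers at (282,270) are holding the carrier down. I'm handing in.

```bash
python3 -c "
from rig import r
print(r.sign_off())"
```

```text
the job is handed in; nothing more can be done
None
```

The spacer is standing nose down in the wide gap, and the carrier plate is pressed down flush and still held. I handed the job in at about 11 s of the 51 s allowed.

- **Spacer:** I took the black block and left the yellow look-alikes alone. The wide gap was at the nest's left (+y) end, next to the narrow stop. I corrected a 1.5 mm offset from a close view before lowering it. It met no resistance until it touched the floor at the expected height, with about 15 N.
- **Carrier:** after letting go of the spacer, I pressed the plate with shut fingers about 5 mm from its middle. The fingertips stopped at z ≈ 28.2 mm; flush with the rails is about 28 mm. The force rose from 8.6 N to about 15 N, so the plate is on its stop.
- **Last checks:** the final wrist and side views showed the spacer still upright in its gap. I saw no contact with the other items, though I took no final overhead picture of the whole bench. None of the final checks failed or disagreed.

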